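Wind a talking book forward at the third shuttle speed

TASK

Start the talking book and wind it on: press the round power key, then the oblong book key, then the triangular play key of the player, one at a time and each let up again before the next. Then turn the spring-return shuttle dial clockwise past its first two clicks to the third and keep it there against its spring - not on into the fourth, which would skip the chapter - and finish the job like that, with the fingers still holding it at the third. Leave the player's other keys, its volume slide and everything else on the table alone.

Things in the scene. Friction and masses are not known exactly. Their poses are not given: they have to be found in the camera images.
- player: talking-book player, white case, grey top panel, 200 deep (x) x 280 wide (y) x 55 high (mm), fixed; origin under its centre, x from its front (disc slot, nearer the robot) to its rear, y to the left. On the flat panel (z 55), black: keys, rear row (x -10) round power y 100, oblong book y 55, diamond bookmark y 10; front row (x -60) oval sleep y 100, triangular play y 55, square stop y 10
- power_top (a point): centre of the top of the round power key (25 mm across), 6 mm above the panel when up
- book_top (a point): centre of the top of the oblong book key (29 mm along the player's x, 20 mm along its y), 6 mm above the panel when up
- play_top (a point): centre of the top of the triangular play key, 6 mm above the panel when up; equilateral, sides 28 mm, pointing to the right (the player's -y)
- key_power (a joint): how far the power key is pressed down, 0 to 0.005 m; like all the keys it takes 1.5 N to start and 5 N to bottom, springs back when let go, and counts as pressed from 0.003
- key_book (a joint): how far the book key is pressed down, 0 to 0.005 m
- key_play (a joint): how far the play key is pressed down, 0 to 0.005 m
- key_mark (a joint): how far the diamond bookmark key (31 mm over its corners) is pressed down, 0 to 0.005 m; to be left alone
- key_sleep (a joint): how far the oval sleep key (17 x 28 mm) is pressed down, 0 to 0.005 m; to be left alone
- key_stop (a joint): how far the square stop key (23 mm) is pressed down, 0 to 0.005 m; to be left alone
- dial_grip (a point): middle of the shuttle dial's finger bar, on the dial's upright axis (player's x -25, y -75), 18 mm above the panel; turns with the dial. Dial: black disc 68 mm across, its top 8 mm above the panel; the bar on it is 54 mm long (point's x), 12 thick (its y), its top 29 mm above the panel. At rest it lies along the player's x, white pointer to the rear; panel dots mark rest and four steps
- dial (a joint): shuttle dial angle: 0 at rest, growing clockwise seen from above. Clicks at 0.35 (first), 0.70 (second), 1.05 (third), 1.40 rad (fourth), stop 1.47; it snaps over half-way between. The return spring beats the clicks: let go, it runs back to 0. Torque needed: 0.11 N m to start, about 0.15 to stay at the third click, at most 0.2 over the humps
- volume_top (a point): top of the small volume slide (14 x 9 mm), 10 mm above the panel, behind the dial on a 64 mm track along the player's y; to be left alone
- glasses_mid (a point): folded reading glasses, 135 x 36 x 14 mm, lying on the loudspeaker slots at the left rear of the player's top; point at their centre
- book: teal hardback, 150 x 215 x 36 mm, lying flat; origin under its centre
- vase_tall: six-sided green glass vase, 125 mm high and 72 mm wide, with three dried yellow flowers up to 270 mm high; origin under its centre
- vase_short: six-sided green glass vase, 95 mm high and 76 mm wide, with two dried yellow flowers up to 205 mm high; origin under its centre
- mug: white mug, 82 mm across, 92 mm high, handle at its y; origin under its centre
- remote: black remote control, 170 x 45 x 18 mm, lying beside the player's right side; origin under its centre
- disc_cases: three disc cases in a pile, 125 x 142 x 30 mm; origin under its centre
- glasses_case: brown spectacle case, 160 x 58 x 34 mm; origin under its centre

How it is judged:
By the outcome, as a careful person would: the job done as asked, in the order asked, and still so for the second after the job is handed in, while the arm keeps its last pose, push and grip.
It also fails if it takes over 45 s, if anything falls off the work surface, if the arm or the gripper's body presses on something with over 40 N, if the wrist force passes 120 N, or if a joint passes its speed limit or range.

ROBOT

A 7-joint arm with a two-finger parallel gripper is mounted at the origin on the work surface. World frame = base frame: x ahead of the robot, y to its left, z up, the work surface at z = 0. Lengths are in m, angles in rad, forces in N, time in s.
With the tool pointing down it reaches from about 0.425 to 0.925 m from the base axis. Payload 6.8 kg.
Tool frame: the origin (TCP) lies midway between the tips of the shut fingers; the grasp point (between the pads) lies r.grasp_offset behind it (r.grasp_offset is the distance from the TCP to the grasp point, in m); z points along the fingers, y is the direction in which the jaws open and shut (so a half turn about z gives the same grasp; the last joint's range is limited). The gripper opens to 85 mm and grips with 20 to 120 N. Pads are 22 mm wide; open, the fingers measure 114 mm over their backs; the gripper's body (76 mm by 85 mm) begins 54 mm behind the grasp point. The pads swing forward as they close: fully open they stand 13 mm farther back than shut.
Start: joints at [-1.307, 0.477, 0.022, 1.555, -0.011, 1.109, -0.083], TCP at [0.245, 0.629, 0.231] pointing down, gripper open.
Joint ranges: [-2.96, 2.96], [-0.34, 2.1], [-1.41, 1.46], [0.24, 2.44], [-1.37, 4.51], [0.17, 1.92], [-2.96, 2.96]. Speed limits (rad/s): [2.39, 2.39, 3.14, 3.14, 3.14, 3.14, 3.14].

INTERFACE

Orientations are given as a rotation vector (axis times angle).
In Python, from bench import r gives the robot as it stands. The module is installed in compiled form; this text tells all that it offers.
- The arm moves only by the tool send_rows, never from a script. Its argument "moves" is one flat list of numbers, 4 for each row, row after row: the shift along the tool's x, y, z in mm, then the turn about the tool's z in degrees. A call has 1 to 8 rows; each row is the pose to reach, as a shift and turn from the pose commanded when the call began, along the tool's axes at that moment; what a row does not reach only later rows make up. A row lasts 1/8 s, in which the tool goes at most 62.5 mm and 10.7 degrees, less where a joint would pass 70% of its speed; a pose out of reach is approached as far as the arm can. A call with a gripper value outside its range is refused whole. "hand" is the closure, from 0 (fully open) to 1 (shut), set as the call begins (left out, the last holds). The fingers move at their own pace and stop on an object; "newtons" is the grip in N (left out, the last holds). Time passes only in rows, so rows that repeat a pose let the fingers close. It gives the time, the measured TCP pose, the force and the opening at its end, in the units of the state.
- r.get_obs(): the state, without advancing time (a new reading comes with each control period).
- r.grab_frame(name): name is "scene" or "top"; returns a dict with "img" (384x512x3 uint8, red, green, blue), "mtx" (3x3 intrinsics, pixels), "world_to_cam" (4x4, takes a point from world to camera coordinates). Camera axes: x right, y up, looking along -z (the intrinsics and any distortion apply to the point x, -y, -z); pixel columns grow to the right and rows downward; lengths in m; the calibration is good to about 2 mm. A picture is of the moment at which its call begins. There is no depth.
- r.hand_in(): hands the job in, once; it reports no verdict.
The state is a dict: "clock": time; "joints": joint angles; "qvel": joint speeds; "tau": joint torques, N m; "tcp_pos": TCP position; "orientation": TCP orientation; "contact_force": force on the tool from outside, world axes, zero at the start; "moment": the same for the moment, N m; "grip_width": finger opening in m.
Only numpy, scipy, OpenCV 4.12 (cv2) and the standard library are available. Lean on these libraries where they do the work, as an engineer would, in place of code of your own. Each camera call takes 0.05 s, during which the arm holds its last target.

## Working session

There is one attempt and no reset: what is moved stays moved. The work goes in short steps, Python scripts to look and compute and a tool call to move; the robot and the scene stay as the last step left them, time stands still between calls to the robot, and variables do not carry over. Pictures are saved under pics/ and viewed, and the job is handed in when it is done.

Besides the shell and the picture viewer there is one more tool, called after "Emit:" as name(argument=value, ...) on one line, values as JSON. send_rows: Moves the arm, as the interface text tells. Its arguments: {"type":"object","properties":{"moves":{"type":"array"},"hand":{"type":"number"},"newtons":{"type":"number"}},"required":["moves"]}

```bash
mkdir -p pics; python3 - <<'E'
from bench import r
import cv2,pickle
o=r.get_obs();print(o, r.grasp_offset)
d={}
for n in("scene","top"):
    f=r.grab_frame(n);d[n]=f;cv2.imwrite(f"pics/{n}0.png",f["img"][:,:,::-1])
    print(f["mtx"],f["world_to_cam"],[k for k in f])
pickle.dump(d,open("f0.pkl","wb"))
E
```

```text
{'clock': 0.0, 'joints': array([-1.30707442,  0.4778525 ,  0.02229645,  1.55647204, -0.01150168,
        1.10933921, -0.0831316 ]), 'qvel': array([ 0.0011278 , -0.00014007,  0.00131269, -0.00022747,  0.00121355,
       -0.00162568, -0.00085593]), 'tau': array([-1.25694944e-03, -5.96450222e+01,  1.60766758e+00, -2.81201828e+01,
        1.25127530e-02,  9.35631950e-03,  5.37850852e-06]), 'tcp_pos': array([0.24500168, 0.62830022, 0.23028108]), 'orientation': array([-5.80611712e-01, -3.08723325e+00,  3.03047671e-03]), 'contact_force': array([ 0.02188855, -0.40772197, -0.54048947]), 'moment': array([-0.03338942,  0.01681343,  0.0218155 ]), 'grip_width': 0.08564705804473108} 0.0187
[[356.8124954    0.         255.11695153]
 [  0.         356.8124954  185.84657904]
 [  0.           0.           1.        ]] [[-0.60341355  0.79719628 -0.01923985  0.40147359]
 [-0.57177048 -0.41571429  0.70729071  0.27271257]
 [ 0.55585124  0.43778958  0.70666093 -1.71464897]
 [ 0.          0.          0.          1.        ]] ['img', 'mtx', 'world_to_cam']
[[405.4331593    0.         255.21978848]
 [  0.         405.4331593  192.89181695]
 [  0.           0.           1.        ]] [[-0.005004   -0.99998653  0.00137672 -0.01779931]
 [ 0.99526505 -0.00484672  0.09707723 -0.6123189 ]
 [-0.09706925  0.00185597  0.9952759  -1.3343446 ]
 [ 0.          0.          0.          1.        ]] ['img', 'mtx', 'world_to_cam']
```

View pics/scene0.png

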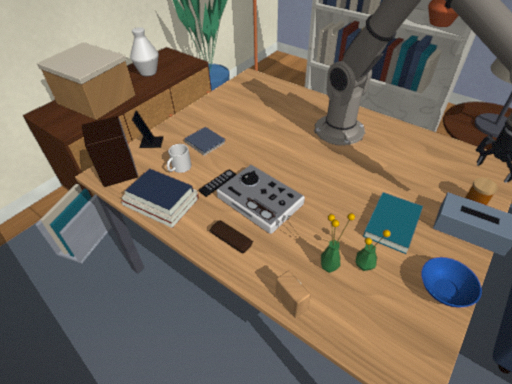

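View pics/top0.png

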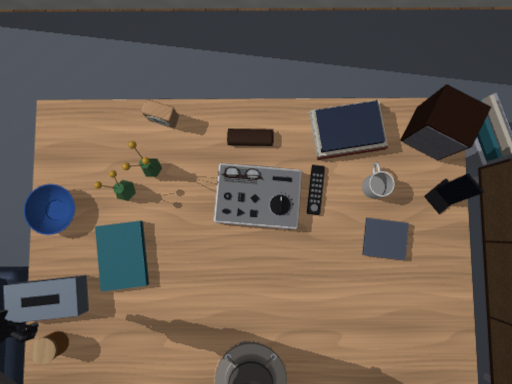

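The scene view shows the player at about (260,197). The top view shows it at (258,196), with the keys at its left, the dial at (280,204) and the glasses at the rear left. Next I'll zoom in and measure.

```bash
cat > h.py <<'E'
import numpy as np,cv2
def ray(f,u,v,z):
    K=f["mtx"];W=f["world_to_cam"];R=W[:3,:3];t=W[:3,3]
    d=np.linalg.inv(K)@np.array([u,v,1.]);d=R.T@np.array([d[0],-d[1],-d[2]]);c=-R.T@t
    return c+d*(z-c[2])/d[2]
def proj(f,p):
    W=f["world_to_cam"];q=W[:3,:3]@np.asarray(p,float)+W[:3,3];q=q*[1,-1,-1];q=f["mtx"]@q
    return q[:2]/q[2]
E
python3 - <<'E'
import pickle,cv2
d=pickle.load(open("f0.pkl","rb"))
a=d["top"]["img"][155:240,205:335,::-1];cv2.imwrite("pics/t1.png",cv2.resize(a,None,fx=6,fy=6,interpolation=cv2.INTER_CUBIC))
a=d["scene"]["img"][155:240,205:315,::-1];cv2.imwrite("pics/s1.png",cv2.resize(a,None,fx=7,fy=7,interpolation=cv2.INTER_CUBIC))
E
```

```text
(no output)
```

View pics/t1.png

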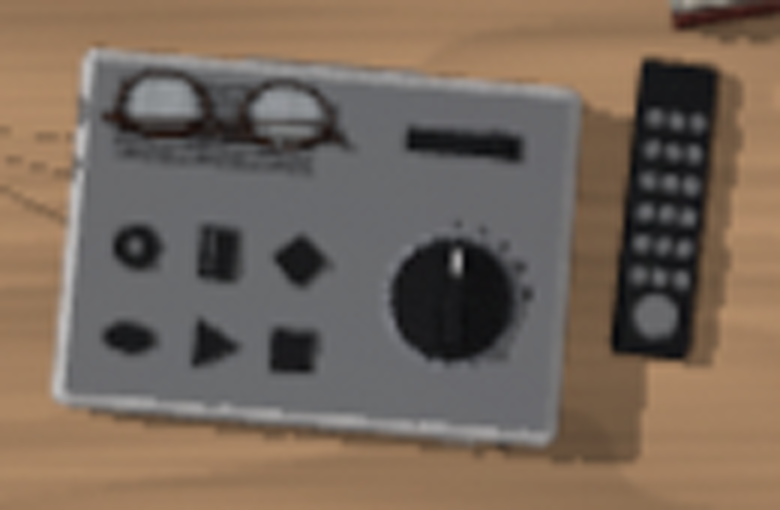

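View pics/s1.png

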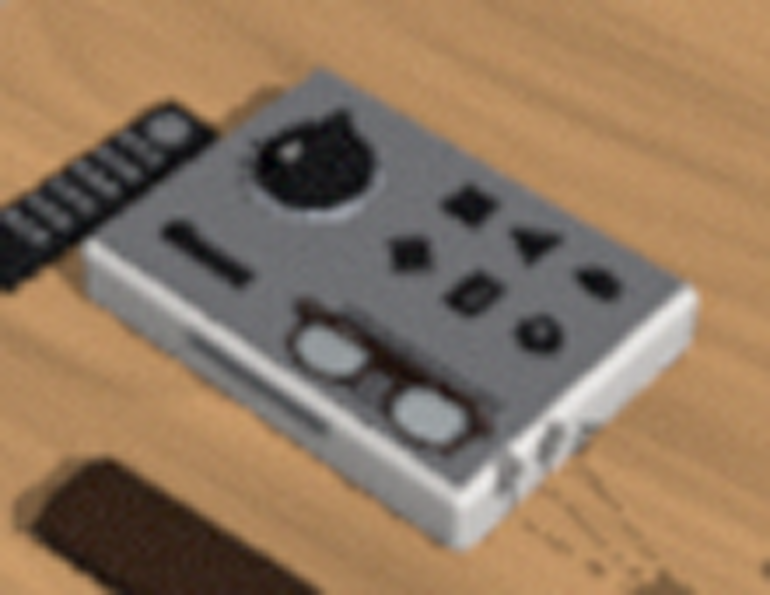

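The top crop shows six dark keys (at full-image pixels from about 226–255 in u and 196–213 in v) and the dial at (280,205). I'll fit the player's pose to the key and dial blobs.

```bash
python3 - <<'E'
import pickle,cv2,numpy as np
from h import *
d=pickle.load(open("f0.pkl","rb"))
names={'power':(-10,100),'book':(-10,55),'mark':(-10,10),'sleep':(-60,100),'play':(-60,55),'stop':(-60,10),'dial':(-25,-75)}
M=np.array(list(names.values()))/1000.
# play centroid: centre of top presumably centroid
for n,box in (("top",(212,188,294,218)),("scene",(236,168,298,210))):
    f=d[n];u0,v0,u1,v1=box
    s=6
    g=cv2.cvtColor(f["img"],cv2.COLOR_RGB2GRAY)[v0:v1,u0:u1]
    g=cv2.resize(g,None,fx=s,fy=s,interpolation=cv2.INTER_CUBIC)
    m=(g<72).astype(np.uint8)
    k,_,st,c=cv2.connectedComponentsWithStats(m)
    P=[]
    for i in range(1,k):
        if st[i,4]<15*s*s:continue
        u=(c[i,0]+.5)/s-.5+u0;v=(c[i,1]+.5)/s-.5+v0
        p=ray(f,u,v,.0585);P.append((u,v,*p[:2],st[i,4]/s/s))
    P=np.array(P);print(n);print(np.round(P,4))
    np.save(n+"_pts.npy",P)
E
```

```text
top
[[ 2.274570e+02  1.957691e+02  6.004000e-01  7.060000e-02  4.694440e+01]
 [ 2.410550e+02  1.968845e+02  5.965000e-01  2.590000e-02  6.108330e+01]
 [ 2.546413e+02  1.980890e+02  5.923000e-01 -1.880000e-02  4.900000e+01]
 [ 2.802939e+02  2.046616e+02  5.702000e-01 -1.029000e-01  3.441944e+02]
 [ 2.260982e+02  2.108637e+02  5.507000e-01  7.500000e-02  3.733330e+01]
 [ 2.396165e+02  2.120684e+02  5.465000e-01  3.070000e-02  3.727780e+01]
 [ 2.532993e+02  2.130127e+02  5.432000e-01 -1.410000e-02  5.511110e+01]]
scene
[[ 2.495780e+02  1.779047e+02  5.675000e-01 -1.000000e-01  1.758333e+02]
 [ 2.716709e+02  1.840026e+02  5.443000e-01 -1.020000e-02  3.077780e+01]
 [ 2.807847e+02  1.893508e+02  5.476000e-01  3.440000e-02  2.283330e+01]
 [ 2.631722e+02  1.909146e+02  5.935000e-01 -1.470000e-02  2.702780e+01]
 [ 2.377497e+02  1.932657e+02  6.598000e-01 -8.480000e-02  1.680560e+01]
 [ 2.900885e+02  1.950164e+02  5.517000e-01  7.910000e-02  2.150000e+01]
 [ 2.722199e+02  1.966241e+02  5.977000e-01  3.000000e-02  3.580560e+01]
 [ 2.570579e+02  2.044561e+02  6.623000e-01  8.000000e-03  9.094440e+01]
 [ 2.815816e+02  2.024975e+02  6.016000e-01  7.470000e-02  2.927780e+01]]
```

```bash
python3 - <<'E'
import pickle,cv2,numpy as np
from h import *
from scipy.spatial.transform import Rotation as Ro
d=pickle.load(open("f0.pkl","rb"))
names={'power':(-10,100),'book':(-10,55),'mark':(-10,10),'sleep':(-60,100),'play':(-60,55),'stop':(-60,10),'dial':(-25,-75)}
T=np.load("top_pts.npy");S=np.load("scene_pts.npy")
A={}
for nm,Pt,idx in (("top",T,[0,1,2,4,5,6]),("scene",S,[8,6,3,5,2,1])):
    Q=Pt[idx,2:4];M=np.array([names[k] for k in ('power','book','mark','sleep','play','stop')])/1000.
    R,_=Ro.align_vectors(np.c_[Q-Q.mean(0),0*Q[:,0]],np.c_[M-M.mean(0),0*Q[:,0]])
    yaw=R.as_rotvec()[2];t=Q.mean(0)-(R.as_matrix()[:2,:2]@M.mean(0))
    print(nm,yaw,np.degrees(yaw),t,"res mm",np.round(1000*((R.as_matrix()[:2,:2]@M.T).T+t-Q),1).tolist())
    A[nm]=(yaw,t)
# corners of grey/white top edges from top view
f=d["top"];f2=d["scene"]
yaw=np.mean([A[k][0] for k in A]);t=np.mean([A[k][1] for k in A],0)
c,s=np.cos(yaw),np.sin(yaw);R=np.array([[c,-s],[s,c]])
print(yaw,t)
for k,m in names.items():print(k,R@np.array(m)/1000+t)
# stereo midpoint of rays -> heights
for i,j in ((0,8),(1,6),(2,3),(4,5),(5,2),(6,1)):
    a0,a1=ray(f,T[i,0],T[i,1],.1),ray(f,T[i,0],T[i,1],0);b0,b1=ray(f2,S[j,0],S[j,1],.1),ray(f2,S[j,0],S[j,1],0)
    X=np.linalg.lstsq(np.c_[a1-a0,-(b1-b0)],b0-a0,rcond=None)[0]
    print("stereo z",(a0+X[0]*(a1-a0)),(b0+X[1]*(b1-b0)))
for n,ff in d.items():
    im=ff["img"][:,:,::-1].copy();im=cv2.resize(im,None,fx=6,fy=6,interpolation=cv2.INTER_CUBIC)
    P=[]
    for x,y in ((100,140),(100,-140),(-100,-140),(-100,140)):
        p=R@np.array([x,y])/1000+t;P.append((proj(ff,[*p,.055])+.5)*6)
    cv2.polylines(im,[np.int32(P)],True,(0,255,0),1)
    for k,m in names.items():
        p=R@np.array(m)/1000+t;q=(proj(ff,[*p,.061 if k!='dial' else .084])+.5)*6;cv2.circle(im,tuple(np.int32(q)),3,(0,0,255),-1)
    P=np.int32(P);u,v=P.min(0)-40;w,h=P.max(0)+40
    cv2.imwrite(f"pics/{n}_ov.png",im[v:h,u:w][:600,:800])
E
```

```text
top -0.08880332221187559 -5.08805556948083 [ 0.60155937 -0.02966386] res mm [[0.1, 0.2], [0.0, 0.1], [0.2, -0.0], [-0.0, 0.2], [0.2, -0.3], [-0.5, -0.2]]
scene -0.08712987488628096 -4.992174100486802 [ 0.60280169 -0.02560141] res mm [[-0.1, 0.2], [-0.0, 0.0], [0.2, -0.1], [0.1, 0.1], [0.3, -0.0], [-0.4, -0.2]]
-0.08796659854907828 [ 0.60218053 -0.02763264]
power [0.60100451 0.07285924]
book [0.59705112 0.02803323]
mark [ 0.59309772 -0.01679277]
sleep [0.55119784 0.0772519 ]
play [0.54724445 0.03242589]
stop [ 0.54329105 -0.01240011]
dial [ 0.5706882  -0.10014631]
stereo z [0.60064458 0.07085739 0.05531617] [0.59916775 0.07317328 0.05533719]
stereo z [0.59672428 0.02600537 0.05540491] [0.59519697 0.02835053 0.05534885]
stereo z [ 0.59251813 -0.01878106  0.05541811] [ 0.59103668 -0.01655317  0.05529194]
stereo z [0.55083972 0.07522784 0.05550766] [0.54926652 0.07774127 0.05560023]
stereo z [0.54664959 0.03080062 0.0557294 ] [0.54525948 0.03297366 0.05573973]
stereo z [ 0.54333098 -0.01413344  0.05562456] [ 0.54184465 -0.01185754  0.05556077]
```

View pics/top_ov.png

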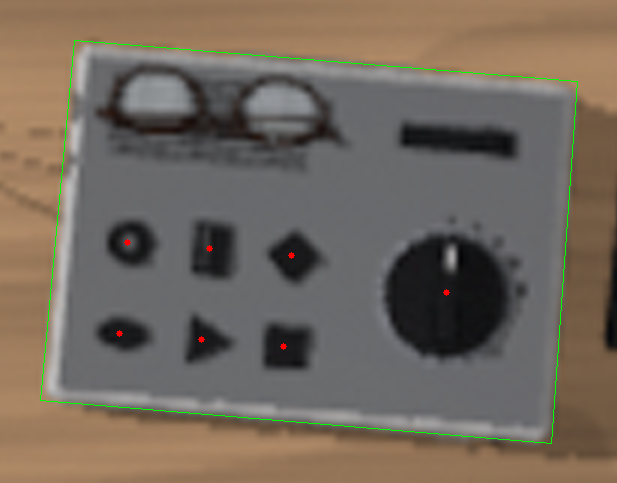

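View pics/scene_ov.png

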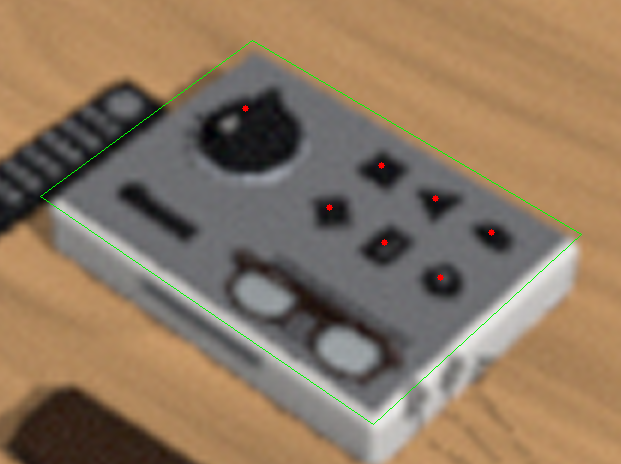

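Both fits agree with the model, with residuals under 0.5 mm, yaw about -5° and stereo heights near 55 mm. The two views differ by 4 mm in y, so I'm using the mean for now and will check it against the fingers once they're close. Next I'll work out the approach.

```bash
cat >> h.py <<'E'
from scipy.spatial.transform import Rotation as Ro
YAW=-0.088;T0=np.array([0.60218,-0.02763])
def P(x,y,z):
    c,s=np.cos(YAW),np.sin(YAW);return np.array([c*x-s*y,s*x+c*y,0])/1000+[*T0,z]
def shift(o,target):
    R=Ro.from_rotvec(o["orientation"]).as_matrix()
    yerr=[]
    px=np.array([np.cos(YAW),np.sin(YAW),0])
    a=R.T@px  # player's x in tool axes
    ang=np.degrees(np.arctan2(a[1],a[0]))
    return np.round(1000*R.T@(np.asarray(target)-o["tcp_pos"]),1),"turn to align tool x with player x: %.1f"%ang
E
python3 - <<'E'
from bench import r
from h import *
o=r.get_obs();print(Ro.from_rotvec(o["orientation"]).as_matrix().round(3))
print(shift(o,P(-10,100,.2)),P(-10,100,.2))
import pickle;f=pickle.load(open("f0.pkl","rb"))["top"]
for u,v,z in((98,185,.2),(113,174,.2),(126,166,.25),(132,145,.25),(145,161,.25),(80,300,.1),(45,280,.1)):print(u,v,ray(f,u,v,z).round(3))
E
```

```text
[[-0.932  0.363 -0.   ]
 [ 0.363  0.932 -0.002]
 [-0.    -0.002 -1.   ]]
(array([-533.4, -388.2,   31.1]), 'turn to align tool x with player x: 163.7') [0.60100734 0.07286191 0.2       ]
98 185 [0.621 0.443 0.2  ]
113 174 [0.654 0.399 0.2  ]
126 166 [0.669 0.346 0.25 ]
132 145 [0.73 0.33 0.25]
145 161 [0.683 0.292 0.25 ]
80 300 [0.273 0.526 0.1  ]
45 280 [0.335 0.637 0.1  ]
```

Emit:
send_rows(moves=[-15, -11, -10, 0, -50, -36, -10, -2, -95, -69, -10, -4, -140, -102, -10, -6, -185, -135, -10, -8, -230, -167, -10, -10, -275, -200, -10, -12, -320, -233, -10, -14], hand=1, newtons=50)

```text
clock: 1.1
tcp_pos: [0.4598, 0.2925, 0.2421]
orientation: [0.2, 3.134, 0.001]
contact_force: [0.3, -0.0, -0.7]
grip_width: -0.0001
```

```bash
python3 - <<'E'
from bench import r
from h import *
o=r.get_obs();print(o["clock"],o["joints"].round(3),o["tcp_pos"],o["grip_width"],o["contact_force"])
print(shift(o,P(-10,100,.13)))
E
```

```text
1.1 [-0.777  0.251  0.115  1.863 -0.033  1.028  0.794] [0.45980825 0.29252727 0.24213495] -0.00013762722104751713 [ 0.29238261 -0.02973249 -0.71718426]
(array([-167.9, -200. ,  112.1]), 'turn to align tool x with player x: 177.7')
```

Emit:
send_rows(moves=[-25, -30, 10, 0, -60, -72, 20, -1, -95, -114, 40, -2, -130, -156, 70, -2, -155, -185, 95, -2, -166, -198, 110, -2, -168, -200, 112, -2, -168, -200, 112, -2])

```text
clock: 2.1
tcp_pos: [0.5998, 0.0775, 0.1301]
orientation: [0.143, 3.138, 0.002]
contact_force: [0.1, -0.2, 0.8]
grip_width: 0.0002
```

```bash
python3 - <<'E'
from bench import r
from h import *
import pickle
o=r.get_obs();print(o["clock"],o["joints"].round(3),o["tcp_pos"],o["contact_force"],o["moment"])
print(shift(o,P(-10,100,.061)))
d={n:r.grab_frame(n) for n in("top","scene")};pickle.dump(d,open("f1.pkl","wb"))
for n,f in d.items():
    im=cv2.resize(f["img"][:,:,::-1],None,fx=6,fy=6,interpolation=cv2.INTER_CUBIC)
    for q,c in ((o["tcp_pos"],(0,255,0)),(P(-10,100,.061),(0,0,255))):
        u=np.int32((proj(f,q)+.5)*6);cv2.circle(im,tuple(u),4,c,-1)
    cv2.imwrite(f"pics/{n}_1.png",im[max(0,u[1]-350):u[1]+240,max(0,u[0]-350):u[0]+400])
E
```

```text
2.1 [-0.378  0.478  0.194  1.831 -0.12   0.844  1.355] [0.59975652 0.07745405 0.13005987] [ 0.13931158 -0.18523335  0.84997229] [ 0.08154017  0.00334124 -0.06858519]
(array([-1.6, -4.5, 69.1]), 'turn to align tool x with player x: 179.8')
```

View pics/top_1.png

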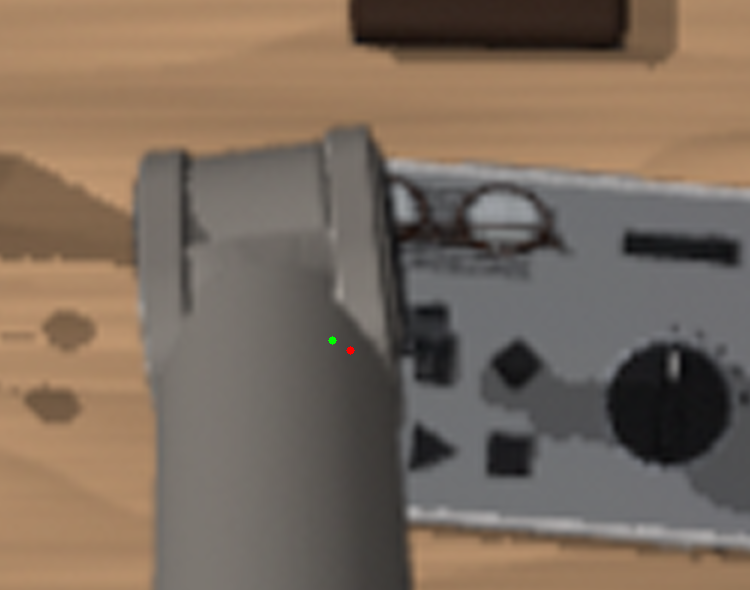

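View pics/scene_1.png

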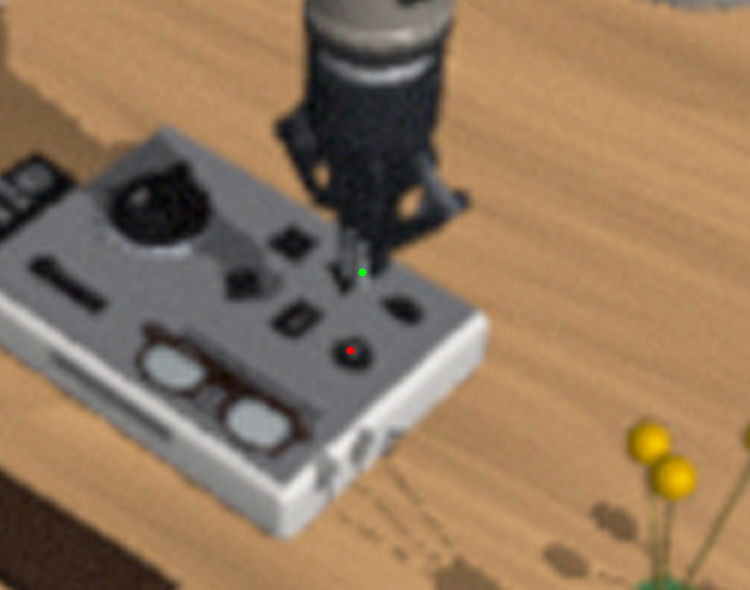

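The scene view shows the shut fingertips at the projected TCP (about 362,272 in the crop), with the power key below at (350,352) and its neighbours clear. In the top view the arm hides the key.

```bash
python3 - <<'E'
from bench import r
from h import *
o=r.get_obs();print(o["clock"],o["tcp_pos"],o["contact_force"],o["qvel"].round(3))
print(shift(o,P(-10,100,.061)))
E
```

```text
2.2 [0.59986777 0.07789209 0.13032311] [ 0.19804183 -0.94139245 -0.1754011 ] [-0.001 -0.001  0.003 -0.002  0.002 -0.003  0.002]
(array([-1.5, -5. , 69.3]), 'turn to align tool x with player x: 179.9')
```

Emit:
send_rows(moves=[-1.5, -5, 20, 0, -1.5, -5, 45, 0, -1.5, -5, 58, 0, -1.5, -5, 64, 0, -1.5, -5, 64, 0, -1.5, -5, 64, 0])

```text
clock: 2.95
tcp_pos: [0.6016, 0.0709, 0.0661]
orientation: [0.145, 3.137, 0.001]
contact_force: [0.2, 0.2, -0.2]
grip_width: -0.0001
```

```bash
python3 - <<'E'
from bench import r
from h import *
import pickle
o=r.get_obs();print(o["clock"],o["joints"].round(3),o["tcp_pos"],o["contact_force"],o["moment"])
print(shift(o,P(-10,100,.061)))
d={n:r.grab_frame(n) for n in("scene",)}
for n,f in d.items():
    im=cv2.resize(f["img"][:,:,::-1],None,fx=6,fy=6,interpolation=cv2.INTER_CUBIC)
    for q,c in ((o["tcp_pos"],(0,255,0)),(P(-10,100,.061),(0,0,255))):
        u=np.int32((proj(f,q)+.5)*6);cv2.circle(im,tuple(u),4,c,1)
    cv2.imwrite(f"pics/{n}_2.png",im[max(0,u[1]-350):u[1]+240,max(0,u[0]-350):u[0]+400])
E
```

```text
2.95 [-0.352  0.566  0.176  1.864 -0.142  0.722  1.382] [0.60156512 0.07091626 0.06610589] [ 0.21478481  0.16070317 -0.23957314] [-0.03068071 -0.03985672  0.06872378]
(array([0.7, 1.9, 5.1]), 'turn to align tool x with player x: 179.7')
```

View pics/scene_2.png

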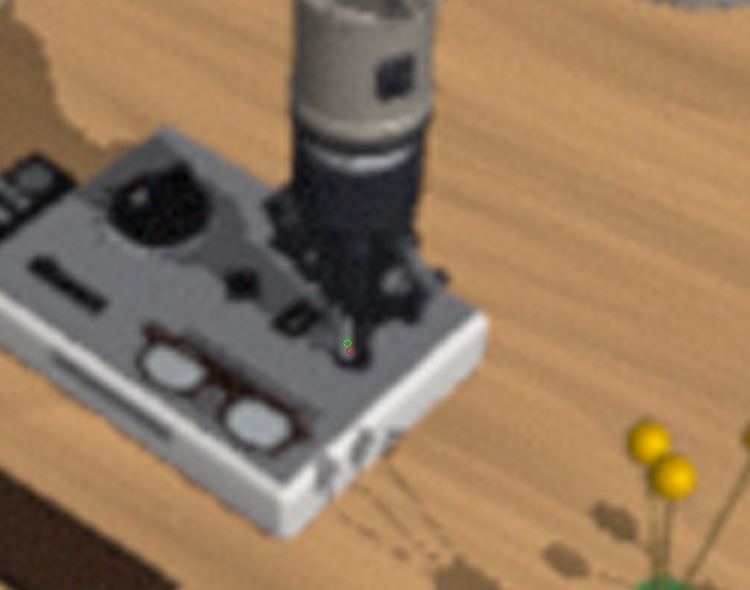

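The fingers sit over the power key at about (348,348). I'll press in stages, with rows to settle.

Emit:
send_rows(moves=[1, 2, 4, 0, 1, 2, 7, 0, 1, 2, 9, 0, 1, 2, 9.5, 0, 1, 2, 9.5, 0])

```text
clock: 3.62
tcp_pos: [0.6004, 0.0732, 0.0561]
orientation: [0.145, 3.138, 0.001]
contact_force: [-0.5, 0.6, 4.6]
grip_width: -0.0002
```

4.6 N at z 0.056 means the key went well past 3 mm. Now I'll let it up and move over to the book key.

Emit:
send_rows(moves=[0, 0, -8, 0, 0, 0, -20, 0, 0, -20, -20, 0, 0, -40, -20, 0, 0, -45, -20, 0, 0, -45, -15, 0, 0, -45, -15, 0])

```text
clock: 4.5
tcp_pos: [0.5955, 0.0287, 0.07]
orientation: [-0.144, -3.137, -0.001]
contact_force: [-0.3, 0.1, 0.1]
grip_width: 0.0001
```

```bash
python3 - <<'E'
from bench import r
from h import *
o=r.get_obs();print(o["clock"],o["tcp_pos"],o["contact_force"])
print(shift(o,P(-10,55,.061)))
f=r.grab_frame("scene")
im=cv2.resize(f["img"][:,:,::-1],None,fx=6,fy=6,interpolation=cv2.INTER_CUBIC)
u=np.int32((proj(f,P(-10,55,.061))+.5)*6);cv2.circle(im,tuple(u),4,(0,0,255),1)
cv2.imwrite("pics/s3.png",im[max(0,u[1]-350):u[1]+240,max(0,u[0]-350):u[0]+400])
E
```

```text
4.5 [0.59552922 0.02869009 0.07003746] [-0.31546646  0.08221046  0.06366851]
(array([-1.6, -0.5,  9. ]), 'turn to align tool x with player x: 179.8')
```

View pics/s3.png

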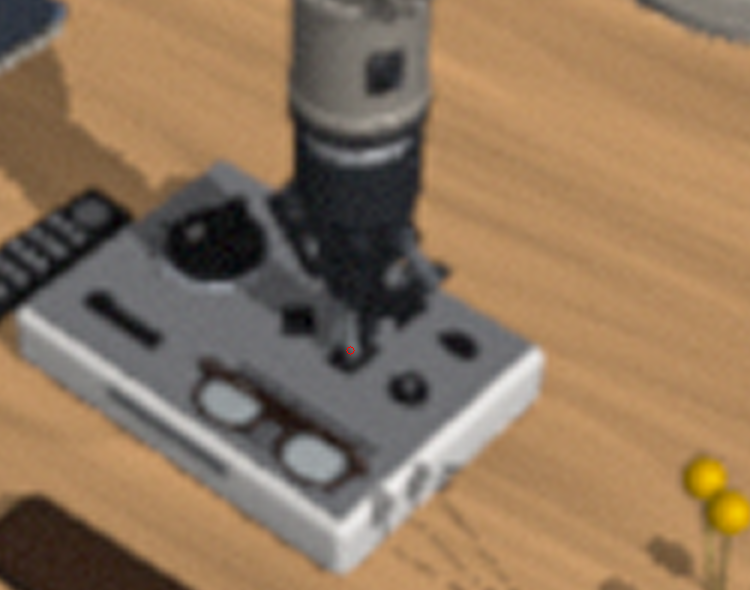

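The power key is up again at (408,388). The fingers are over the book key at (350,350).

Emit:
send_rows(moves=[-1.5, -0.5, 6, 0, -1.5, -0.5, 10, 0, -1.5, -0.5, 12, 0, -1.5, -0.5, 13.5, 0, -1.5, -0.5, 13.5, 0])

```text
clock: 5.18
tcp_pos: [0.5975, 0.0277, 0.0575]
orientation: [0.145, 3.138, 0.001]
contact_force: [-1.5, 0.9, 4.3]
grip_width: 0.0001
```

Emit:
send_rows(moves=[0, 0, 1, 0, 0, 0, 1, 0])

```text
clock: 5.42
tcp_pos: [0.5975, 0.0277, 0.0565]
orientation: [0.145, 3.138, 0.001]
contact_force: [-2.0, 1.9, 4.9]
grip_width: -0.0
```

That's 4.9 N, so the key is nearly bottomed. Next I'll let it up and move to play, which is 50 mm along tool +x.

Emit:
send_rows(moves=[0, 0, -8, 0, 0, 0, -20, 0, 20, 0, -20, 0, 42, 0, -20, 0, 50, 0, -20, 0, 50, 0, -15, 0, 50, 0, -15, 0])

```text
clock: 6.3
tcp_pos: [0.5483, 0.0318, 0.0711]
orientation: [0.146, 3.138, -0.0]
contact_force: [0.3, -1.2, 0.5]
grip_width: -0.0003
```

```bash
python3 - <<'E'
from bench import r
from h import *
o=r.get_obs();print(o["clock"],o["tcp_pos"],o["contact_force"])
print(shift(o,P(-60,55,.061)))
f=r.grab_frame("scene")
im=cv2.resize(f["img"][:,:,::-1],None,fx=6,fy=6,interpolation=cv2.INTER_CUBIC)
u=np.int32((proj(f,P(-60,55,.061))+.5)*6);cv2.circle(im,tuple(u),4,(0,0,255),1)
cv2.imwrite("pics/s4.png",im[max(0,u[1]-350):u[1]+240,max(0,u[0]-350):u[0]+400])
E
```

```text
6.3 [0.54827509 0.0318312  0.07107194] [ 0.29024784 -1.19466474  0.48280405]
(array([ 1.1,  0.5, 10.1]), 'turn to align tool x with player x: 179.7')
```

View pics/s4.png

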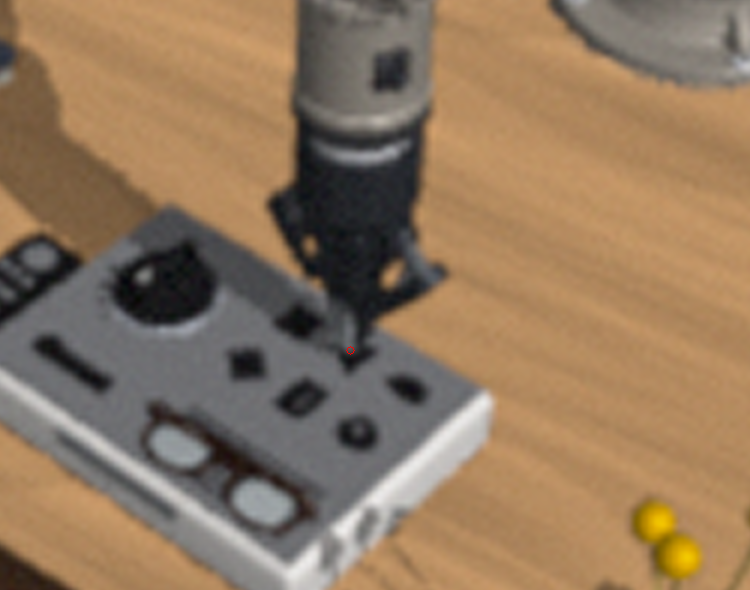

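The fingers are over the play key at (350,352), and power and book are both up.

Emit:
send_rows(moves=[1, 0.5, 6, 0, 1, 0.5, 10, 0, 1, 0.5, 13, 0, 1, 0.5, 15, 0, 1, 0.5, 15, 0])

```text
clock: 6.98
tcp_pos: [0.5467, 0.0326, 0.0564]
orientation: [-0.145, -3.138, -0.0]
contact_force: [-0.5, 0.0, 4.5]
grip_width: -0.0001
```

4.5 N, so play is pressed. Now I'll lift off, go over the dial and half open the hand.

Emit:
send_rows(moves=[0, 0, -10, 0, 0, 0, -50, 0, -8, -30, -60, 0, -18, -70, -60, 0, -28, -110, -60, 0, -35, -130, -60, 0, -35, -130, -60, 0, -35, -130, -60, 0], hand=0.5)

```text
clock: 7.98
tcp_pos: [0.5694, -0.0987, 0.1163]
orientation: [-0.143, -3.138, -0.001]
contact_force: [0.1, -0.6, -1.4]
grip_width: 0.0428
```

```bash
python3 - <<'E'
from bench import r
from h import *
o=r.get_obs();print(o["clock"],o["tcp_pos"],o["contact_force"],o["joints"].round(2),o["grip_width"])
print(shift(o,P(-25,-75,.067)))
for n in("scene","top"):
    f=r.grab_frame(n)
    im=cv2.resize(f["img"][:,:,::-1],None,fx=6,fy=6,interpolation=cv2.INTER_CUBIC)
    v=np.int32((proj(f,o["tcp_pos"])+.5)*6);cv2.circle(im,tuple(v),4,(0,255,0),1)
    u=np.int32((proj(f,P(-25,-75,.084))+.5)*6);cv2.circle(im,tuple(u),4,(0,0,255),1)
    cv2.imwrite(f"pics/{n}5.png",im[max(0,u[1]-350):u[1]+240,max(0,u[0]-350):u[0]+400])
E
```

```text
7.975 [ 0.56937078 -0.09869545  0.11633838] [ 0.11547607 -0.55389242 -1.41172746] [-0.1   0.46  0.22  1.91 -0.14  0.79  1.67] 0.04281991720660997
(array([-1.5, -1.4, 49.3]), 'turn to align tool x with player x: 179.8')
```

View pics/scene5.png

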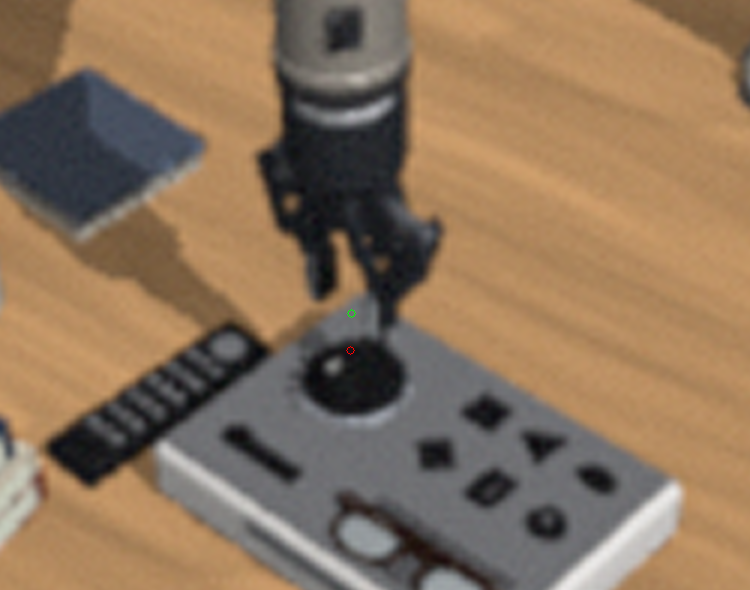

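View pics/top5.png

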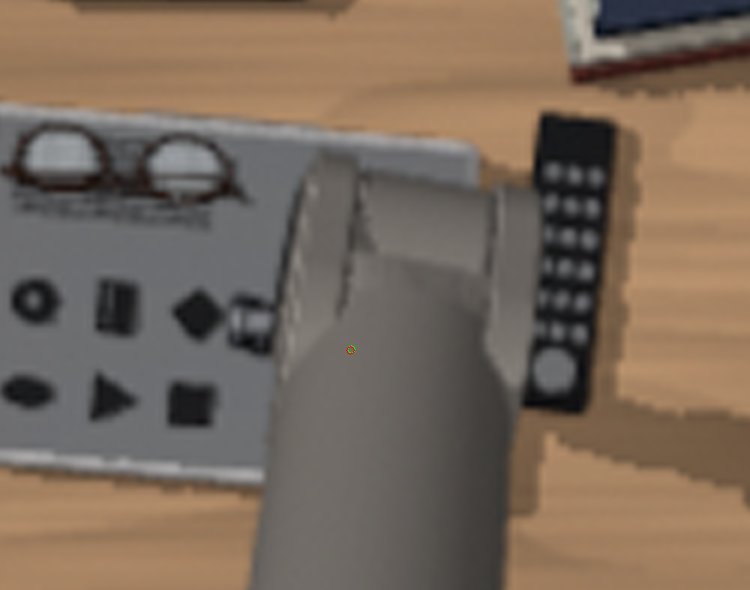

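The fingers are open 43 mm and straddle the bar along the right axis. They're clear of the stop and bookmark keys. Now I'll descend to TCP z 0.067.

Emit:
send_rows(moves=[-1.5, -1.5, 15, 0, -1.5, -1.5, 30, 0, -1.5, -1.5, 40, 0, -1.5, -1.5, 46, 0, -1.5, -1.5, 49, 0, -1.5, -1.5, 49, 0])

```text
clock: 8.82
tcp_pos: [0.571, -0.1018, 0.0673]
orientation: [0.145, 3.138, -0.0]
contact_force: [0.1, -0.2, 0.4]
grip_width: 0.0425
```

```bash
python3 - <<'E'
from bench import r
from h import *
o=r.get_obs();print(o["clock"],o["tcp_pos"],o["contact_force"],o["moment"],o["grip_width"])
print(shift(o,P(-25,-75,.067)))
for n in("scene",):
    f=r.grab_frame(n)
    im=cv2.resize(f["img"][:,:,::-1],None,fx=8,fy=8,interpolation=cv2.INTER_CUBIC)
    u=np.int32((proj(f,P(-25,-75,.084))+.5)*8)
    cv2.imwrite(f"pics/{n}6.png",im[max(0,u[1]-300):u[1]+240,max(0,u[0]-300):u[0]+300])
E
```

```text
8.825 [ 0.5709617  -0.10180479  0.06726989] [ 0.08438377 -0.19746554  0.41723943] [-0.0283971   0.00554317 -0.05244468] 0.042475005312770535
(array([0.4, 1.6, 0.3]), 'turn to align tool x with player x: 179.7')
```

View pics/scene6.png

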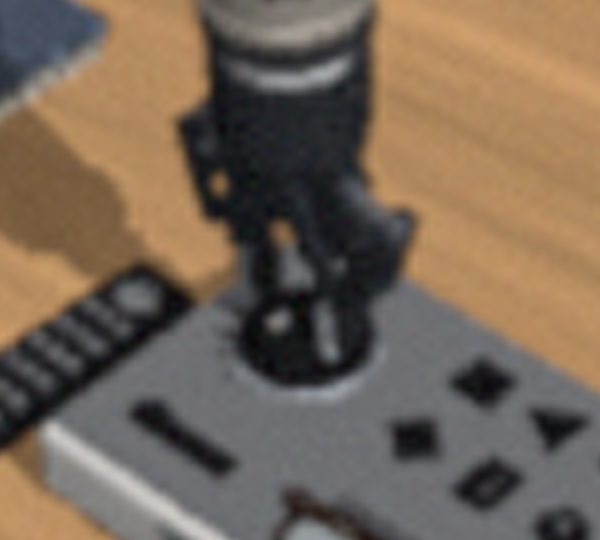

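The fingers straddle the bar, and the white pointer is visible at (280,320). I'll close gently, starting at 25 N.

Emit:
send_rows(moves=[0, 1, 0, 0, 0, 1, 0, 0, 0, 1, 0, 0, 0, 1, 0, 0, 0, 1, 0, 0, 0, 1, 0, 0], hand=1, newtons=25)

```text
clock: 9.62
tcp_pos: [0.5713, -0.1, 0.0677]
orientation: [0.144, 3.138, 0.001]
contact_force: [-1.2, 3.3, 5.3]
grip_width: 0.011
```

```bash
python3 - <<'E'
from bench import r
from h import *
o=r.get_obs();print(o["clock"],o["tcp_pos"],o["contact_force"],o["moment"],o["grip_width"])
print(shift(o,P(-25,-75,.067)))
E
```

```text
9.625 [ 0.57129879 -0.100048    0.06774457] [-1.20046198  3.28216912  5.34522061] [0.60148715 0.31081146 0.10753507] 0.010983281630667618
(array([ 0.6, -0.2,  0.7]), 'turn to align tool x with player x: 179.8')
```

Gripped at 11 mm with small side forces. I'll firm the grip, ease up 1 mm, then turn. Tool +z rotation is clockwise from above.

Emit:
send_rows(moves=[0, 0.5, -1, 0, 0, 0.5, -1, 0, 0, 0.5, -1, 3, 0, 0.5, -1, 7, 0, 0.5, -1, 12, 0, 0.5, -1, 17, 0, 0.5, -1, 20, 0, 0.5, -1, 20, 0], newtons=60)

```text
invalid input
```

```bash
python3 - <<'E'
from bench import r
from h import *
o=r.get_obs();print(o["clock"],o["tcp_pos"],o["contact_force"],o["moment"],o["grip_width"])
print(shift(o,P(-25,-75,.067)))
E
```

```text
9.625 [ 0.57129879 -0.100048    0.06774457] [-1.20046198  3.28216912  5.34522061] [0.60148715 0.31081146 0.10753507] 0.010983281630667618
(array([ 0.6, -0.2,  0.7]), 'turn to align tool x with player x: 179.8')
```

The row list had one number too many, so the call was refused and nothing moved. I'll resend it.

Emit:
send_rows(moves=[0, 0.5, -1, 0, 0, 0.5, -1, 0, 0, 0.5, -1, 3, 0, 0.5, -1, 7, 0, 0.5, -1, 12, 0, 0.5, -1, 17, 0, 0.5, -1, 20, 0, 0.5, -1, 20], newtons=60)

```text
clock: 10.62
tcp_pos: [0.571, -0.1006, 0.068]
orientation: [0.687, 3.065, -0.001]
contact_force: [1.8, 0.0, -5.4]
grip_width: 0.0102
```

```bash
python3 - <<'E'
from bench import r
from h import *
o=r.get_obs();print(o["clock"],o["tcp_pos"],o["contact_force"],o["moment"],o["grip_width"])
print(shift(o,P(-25,-75,.067)))
for n in("scene",):
    f=r.grab_frame(n)
    im=cv2.resize(f["img"][:,:,::-1],None,fx=8,fy=8,interpolation=cv2.INTER_CUBIC)
    u=np.int32((proj(f,P(-25,-75,.084))+.5)*8)
    cv2.imwrite(f"pics/{n}7.png",im[max(0,u[1]-300):u[1]+240,max(0,u[0]-300):u[0]+300])
E
```

```text
10.625 [ 0.57102898 -0.10064398  0.06795005] [ 1.77538542e+00  9.89457939e-04 -5.43401416e+00] [-0.05150971 -0.58988089  0.13217525] 0.010245688282902036
(array([0.5, 0.3, 0.9]), 'turn to align tool x with player x: 159.8')
```

View pics/scene7.png

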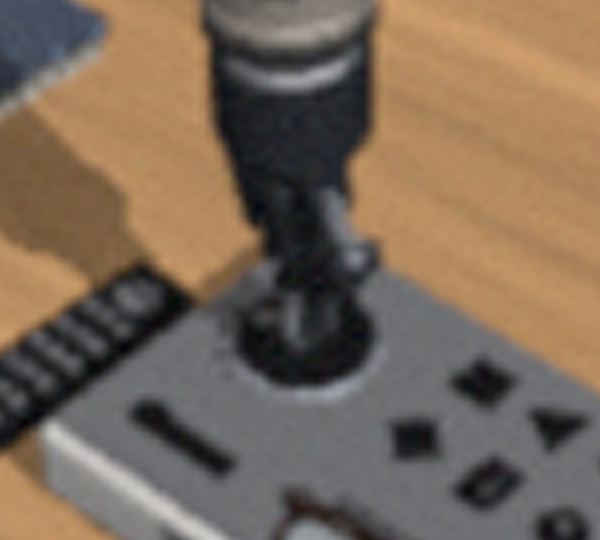

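The fingers and pointer have turned clockwise together, the pointer now near (265,312). Measured turn is 20°. I'll carry on to 60°.

Emit:
send_rows(moves=[0, 0, 0.5, 5, 0, 0, 0.5, 11, 0, 0, 0.5, 17, 0, 0, 0.5, 23, 0, 0, 0.5, 29, 0, 0, 0.5, 35, 0, 0, 0.5, 39, 0, 0, 0.5, 40])

```text
clock: 11.68
tcp_pos: [0.5701, -0.1016, 0.0679]
orientation: [-1.695, -2.644, 0.003]
contact_force: [-3.0, -3.1, 2.6]
grip_width: 0.0105
```

Emit:
send_rows(moves=[0, 0, 0, 0, 0, 0, 0, 0])

```text
clock: 11.92
tcp_pos: [0.5701, -0.1015, 0.0679]
orientation: [-1.694, -2.645, 0.002]
contact_force: [-4.0, -4.2, 2.3]
grip_width: 0.0104
```

```bash
python3 - <<'E'
from bench import r
from h import *
o=r.get_obs();print(o["clock"],o["tcp_pos"],o["contact_force"],o["moment"],o["grip_width"],o["joints"].round(2))
print(shift(o,P(-25,-75,.067)))
for n in("scene","top"):
    f=r.grab_frame(n)
    im=cv2.resize(f["img"][:,:,::-1],None,fx=8,fy=8,interpolation=cv2.INTER_CUBIC)
    u=np.int32((proj(f,P(-25,-75,.084))+.5)*8)
    cv2.imwrite(f"pics/{n}8.png",im[max(0,u[1]-300):u[1]+240,max(0,u[0]-300):u[0]+300])
E
```

```text
11.925 [ 0.5701493 -0.1015492  0.0679313] [-3.95089348 -4.22914281  2.30859932] [-0.94441378  0.82603119  0.11659665] 0.01036407322431667 [-0.29  0.57  0.48  1.94 -0.38  0.72  0.85]
(array([1.1, 1.1, 0.9]), 'turn to align tool x with player x: 119.8')
```

View pics/scene8.png

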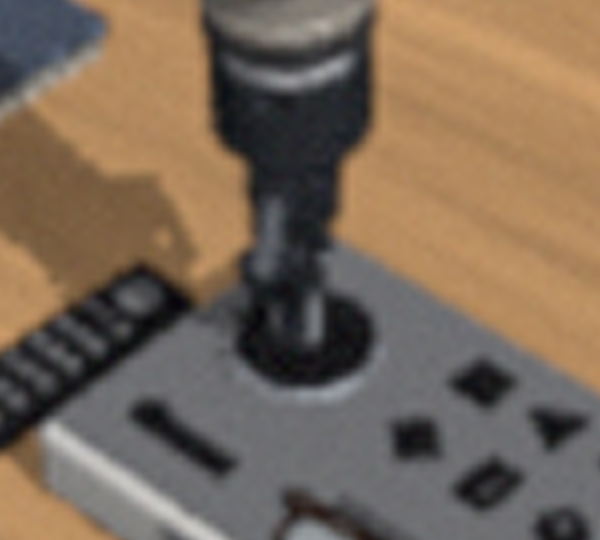

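View pics/top8.png

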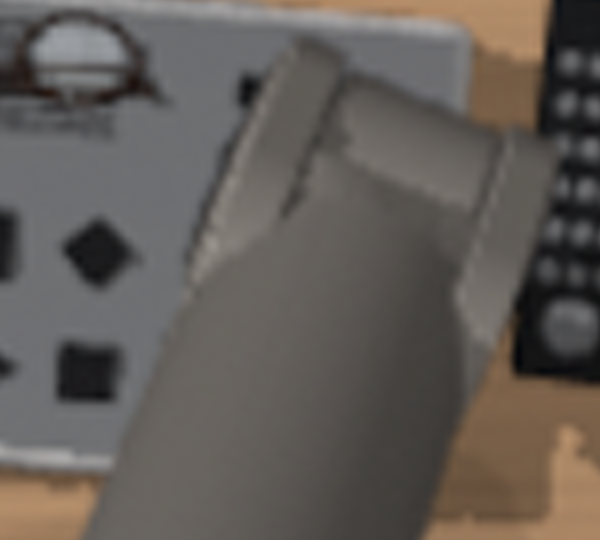

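The tool has turned 60.2° from the rest line. The pointer is mostly hidden behind the fingers, so I'll check the bar's own angle by projecting its expected top ends and the pointer into the scene view.

```bash
python3 - <<'E'
from bench import r
from h import *
import pickle
f0=pickle.load(open("f0.pkl","rb"))["scene"];f=r.grab_frame("scene");S=14
def draw(f,a,yo):
    im=cv2.resize(f["img"][:,:,::-1],None,fx=S,fy=S,interpolation=cv2.INTER_CUBIC);raw=im.copy()
    for ang,col in ((a,(0,255,0)),):
        t=np.radians(ang)
        c=[]
        for s,w in((27,6),(27,-6),(-27,-6),(-27,6)):
            x=-25+s*np.cos(t)+w*np.sin(t);y=-75-s*np.sin(t)+w*np.cos(t)
            p=P(x,y,.084);p[1]+=yo;c.append((proj(f,p)+.5)*S)
        cv2.polylines(im,[np.int32(c)],True,col,1)
        x=-25+22*np.cos(t);y=-75-22*np.sin(t);p=P(x,y,.084);p[1]+=yo;cv2.circle(im,tuple(np.int32((proj(f,p)+.5)*S)),5,(0,0,255),1)
    u=np.int32((proj(f,P(-25,-75,.07))+.5)*S);k=np.s_[u[1]-180:u[1]+180,u[0]-190:u[0]+190]
    return im[k],raw[k]
a=draw(f0,0,.002)[0];b,c=draw(f,60,.002)
cv2.imwrite("pics/bar9.png",np.hstack([a,b]));cv2.imwrite("pics/bar9r.png",c*1)
E
```

```text
(no output)
```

View pics/bar9.png

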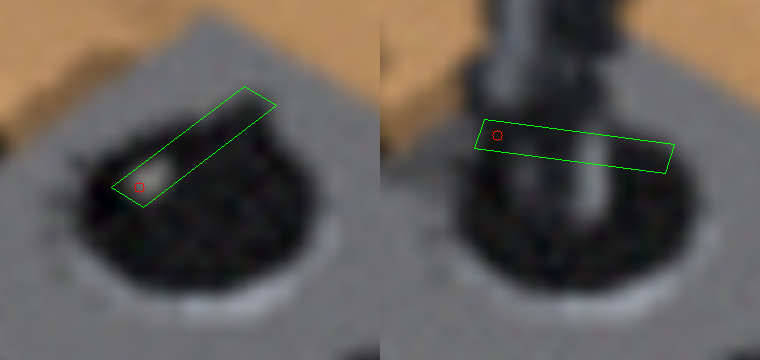

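View pics/bar9r.png

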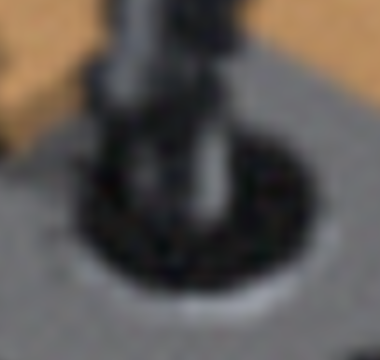

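The pointer spot at (495,135) isn't clear because everything there is black. I'll average several frames and stretch the shadows.

```bash
python3 - <<'E'
from bench import r
from h import *
fs=[r.grab_frame("scene") for _ in range(10)];f=fs[0]
m=np.mean([x["img"].astype(float) for x in fs],0)[:,:,::-1]
S=14;im=cv2.resize(np.clip((m-5)*255/75,0,255).astype(np.uint8),None,fx=S,fy=S,interpolation=cv2.INTER_CUBIC)
raw=im.copy()
for ang,col in((60,(0,255,0)),(40,(255,128,0)),(80,(0,128,255))):
    t=np.radians(ang)
    c=[]
    for s in(27,-27):
        p=P(-25+s*np.cos(t),-75-s*np.sin(t),.084);p[1]+=.002;q=tuple(np.int32((proj(f,p)+.5)*S));cv2.circle(im,q,5,col,2)
u=np.int32((proj(f,P(-25,-75,.07))+.5)*S);k=np.s_[u[1]-200:u[1]+160,u[0]-190:u[0]+190]
cv2.imwrite("pics/bar10.png",np.hstack([im[k],raw[k]]))
o=r.get_obs();print(o["clock"],o["moment"],o["contact_force"])
E
```

```text
12.575 [-0.94133101  0.81271132  0.13540647] [-3.5202937  -4.48937336  3.56980297]
```

View pics/bar10.png

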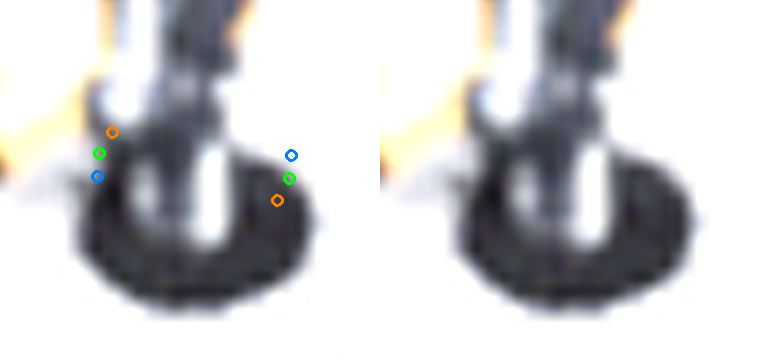

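The dark outline's right end is at (280,180), where the 60° bar end should be, not at the 40° spot. The torque is steady at about 0.13 N m, which fits the third valley. I'll add 1° for pad give and check that it holds.

Emit:
send_rows(moves=[0, 0, 0, 1, 0, 0, 0, 1, 0, 0, 0, 1, 0, 0, 0, 1])

```text
clock: 13.08
tcp_pos: [0.5701, -0.1015, 0.0679]
orientation: [-1.717, -2.63, 0.002]
contact_force: [-3.6, -3.6, 3.0]
grip_width: 0.0102
```

```bash
python3 - <<'E'
from bench import r
from h import *
o=r.get_obs();print(o["clock"],o["tcp_pos"],o["contact_force"],o["moment"],o["grip_width"])
print(shift(o,P(-25,-75,.067)))
f=r.grab_frame("scene")
im=cv2.resize(f["img"][140:260,200:330,::-1],None,fx=5,fy=5,interpolation=cv2.INTER_CUBIC)
cv2.imwrite("pics/final.png",im)
E
```

```text
13.075 [ 0.5700942  -0.10152934  0.06788294] [-3.58505619 -3.63200849  3.04756056] [-0.94679691  0.82909928  0.19703458] 0.010173222349514921
(array([1. , 1.1, 0.9]), 'turn to align tool x with player x: 118.8')
```

View pics/final.png

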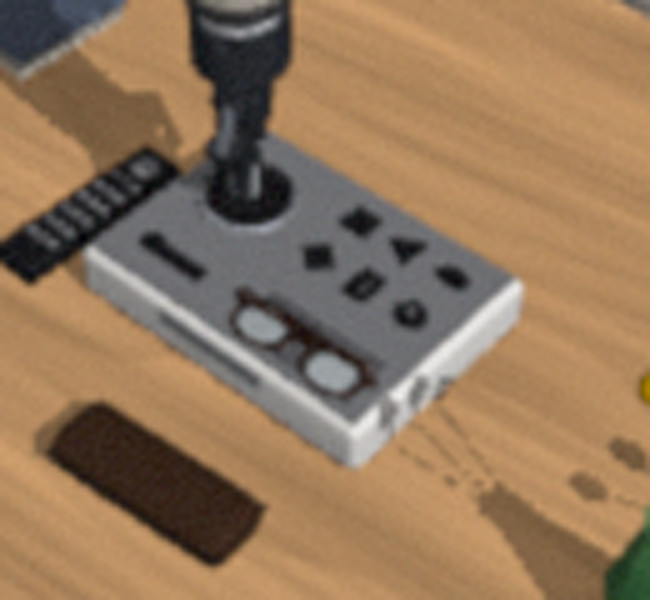

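```bash
python3 - <<'E'
from bench import r
for _ in range(6):
    r.grab_frame("scene");o=r.get_obs();print(o["clock"],o["moment"].round(3))
E
```

```text
13.175 [-0.986  0.825  0.207]
13.225 [-0.994  0.809  0.209]
13.275 [-0.942  0.825  0.223]
13.325 [-0.996  0.823  0.208]
13.375 [-1.023  0.894  0.183]
13.425 [-0.968  0.804  0.243]
```

The torque is 0.21 N m at 61.2° and 0.13 at 60.2°, so the centre of the third click (about 0.15) lies between them. I'll ease back half a degree.

Emit:
send_rows(moves=[0, 0, 0, -0.5, 0, 0, 0, -0.5, 0, 0, 0, -0.5])

```text
clock: 13.8
tcp_pos: [0.5702, -0.1016, 0.0679]
orientation: [-1.706, -2.637, 0.002]
contact_force: [-3.6, -3.8, 3.4]
grip_width: 0.0105
```

```bash
python3 - <<'E'
from bench import r
from h import *
for _ in range(4):
    r.grab_frame("scene");o=r.get_obs();print(o["clock"],o["moment"].round(3),o["grip_width"])
print(shift(o,P(-25,-75,.067)))
print(r.hand_in())
E
```

```text
13.85 [-0.969  0.798  0.198] 0.010535729291647282
13.9 [-0.924  0.856  0.175] 0.010217399143054046
13.95 [-0.984  0.794  0.128] 0.010649478905666957
14.0 [-0.981  0.839  0.216] 0.010212268351120926
(array([1. , 1.1, 0.9]), 'turn to align tool x with player x: 119.3')
the job is handed in; nothing more can be done
None
```

I pressed power, book and play in that order, then turned the dial to the third click. I handed the job in at 14.0 s with the fingers still holding it there.

- **Keys:** peak forces were 4.6, 4.9 and 4.5 N, with the fingertips 4.5–5 mm below each key's resting height, so each should count as pressed (3 mm). Each key was let up before the next. A picture showed power up before book, and one showed power and book up before play.
- **Dial:** I gripped the bar at 60 N and turned the tool about 60.5° clockwise from rest. The third click is at 60°, and it snaps over at about 50° and 70°. The holding torque read 0.13–0.22 N m (noisy), against the 0.15 expected.

**Checks that disagreed or were incomplete**
- **Camera mismatch:** the two camera views placed the player 4 mm apart in y. I used the mean, and the fingers met the keys and bar where expected.
- **Dial pointer hidden:** the fingers hid the white pointer at the end, so the dial angle rests on the tool angle, the torque and the dial's outline in the picture.
- **Sideways force:** about 5 N remained between the fingers and the bar when I handed in.

In the last picture the other keys, the volume slide and the glasses looked as they did at the start.

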